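# Sort cast sample discs with a gap gauge

## Task

Try both loose cast discs in the gap gauge, entering at its chamfered end: slide the disc that fits all the way through between the jaws until it lies clear of them in the fenced bay behind. The disc that stops at the jaws is too wide: put it in the grey scrap tray. Leave everything else on the bench where it is.

Things in the scene. Friction and masses are not known exactly. Their poses are not given: they have to be found in the camera images.
- gap (a point): gap gauge fixed to the bench: two parallel steel jaws 50 mm apart, each 60 mm long, 30 mm wide, 20 mm tall; 8 mm x 45 degree chamfers at the entrance (mouth 66 mm wide). Discs slide on the bench itself. Point: on the bench midway between the jaws, mid-length. y runs along the lane in the direction of travel (entrance y = -30 mm, exit y = +30 mm), x across the lane, z up.
- mouth (a point): where the lane meets the line of the entrance, on the bench, 30 mm before the middle of the gauge (axes as the gap's). The 46 mm disc goes on through with 2 mm to spare each side; the 54 mm disc stops with its centre about 2 mm short of this point. At the start the discs lie 100 to 190 mm before it, one on each side of the lane's line, 45 to 75 mm off it.
- bay (a point): the bay behind the jaws, open towards them: 90 mm wide, 100 mm long, fenced on its other three sides by aluminium walls 14 mm high. Point: its centre, on the bench, 80 mm past the middle of the gauge (axes as the gap's). The jaws end 50 mm before this point.
- disc_a_center (a point): flat dark cast-iron disc lying on the bench at the start, 46 or 54 mm in diameter, 18 mm thick, 0.15 to 0.4 kg. The two look alike but for their diameter: one is 46 mm and passes the gauge, the other 54 mm and does not; try them to find out which. The point is the centre of the disc (9 mm above its underside), z up.
- disc_b_center (a point): flat dark cast-iron disc lying on the bench at the start, 46 or 54 mm in diameter, 18 mm thick, 0.15 to 0.4 kg. The two look alike but for their diameter: one is 46 mm and passes the gauge, the other 54 mm and does not; try them to find out which. The point is the centre of the disc (9 mm above its underside), z up.
- tray_floor (a point): grey plastic scrap tray, open on top, 150 x 150 mm outside, 35 mm tall, walls 4 mm, standing fixed on the bench. The point is the centre of its inner floor, 4 mm above the bench; x and y run along its sides.
- wedge_1_center (a point): stepped wedge-shaped iron casting, 45 x 26 x 15 mm, lying loose on the bench; leave it alone. The point is its centre, 8 mm above its underside; beside the jaws.
- wedge_2_center (a point): stepped wedge-shaped iron casting, 45 x 26 x 15 mm, lying loose on the bench; leave it alone. The point is its centre, 8 mm above its underside; beside the jaws, on the other side.
- wedge_3_center (a point): stepped wedge-shaped iron casting, 45 x 26 x 15 mm, lying loose on the bench; leave it alone. The point is its centre, 8 mm above its underside; behind the discs.
- file: flat hand file with wooden handle, 310 mm long, 24 mm thick at most; loose, leave it alone. The point is on its underside, about mid-length; its length runs along its x axis.
- caliper: steel caliper with black slide, 230 mm long, 12 mm high; loose, leave it alone. The point is on its underside.
- marker: marker pen, 135 mm long, 18 mm thick, lying; loose, leave it alone. The point is on its underside.
- mug: white mug, 80 mm wide, 92 mm tall; loose, leave it alone. The point is the centre of its underside.
There are look-alikes about, which are no part of the job. What is shaped like the part that bears disc_a_center but orange or red is not meant.

How it is judged (in metres and radians):
On the way, in this order (a step that is already met when the one before it is completed fails the run):
1. the first disc is tried in the gauge: the narrow disc slides between the jaws, or the wide disc is brought up against their mouth (((y of disc_a_center in the frame of gap between -0.02 and 0.025 m and x of disc_a_center in the frame of gap between -0.012 and 0.012 m and z of disc_a_center in the frame of gap below 0.016 m) or (y of disc_b_center in the frame of gap between -0.042 and 0 m and x of disc_b_center in the frame of gap between -0.01 and 0.01 m and z of disc_b_center in the frame of gap below 0.016 m))), for 0.1 s.
2. the other disc is tried too: the wide one at the mouth with the narrow one in the bay, or the narrow one between the jaws with the wide one taken over 60 mm from its first place (((y of disc_a_center in the frame of gap between 0.052 and 0.13 m and x of disc_a_center in the frame of gap between -0.045 and 0.045 m and z of disc_a_center in the frame of gap below 0.016 m and (y of disc_b_center in the frame of gap between -0.042 and 0 m and x of disc_b_center in the frame of gap between -0.01 and 0.01 m and z of disc_b_center in the frame of gap below 0.016 m)) or ((y of disc_a_center in the frame of gap between -0.02 and 0.025 m and x of disc_a_center in the frame of gap between -0.012 and 0.012 m and z of disc_a_center in the frame of gap below 0.016 m) and distance of disc_b_center from where it was at the start of the episode above 0.06 m))), for 0.1 s.
At the end, for the whole second after the job is handed in: The narrow disc lies flat in the bay, its centre 52 to 130 mm past the middle of the gauge (clear of the jaws); the wide disc lies inside the scrap tray (centre under 32 mm above its floor); both at rest (y of disc_a_center in the frame of gap between 0.052 and 0.13 m and x of disc_a_center in the frame of gap between -0.045 and 0.045 m and z of disc_a_center in the frame of gap below 0.016 m and x of disc_b_center in the frame of tray_floor between -0.072 and 0.072 m and y of disc_b_center in the frame of tray_floor between -0.072 and 0.072 m and z of disc_b_center in the frame of tray_floor below 0.032 m and linear speed of each of disc_a, disc_b below 0.02 m/s); the robot touches nothing.
It fails at once if a bystander (wedge castings, file, caliper, marker, mug) is moved more than 30 mm (distance of any of wedge_1_center, wedge_2_center, wedge_3_center, file, caliper, marker, mug from where it was at the start of the episode above 0.03 m).
It also fails if it takes over 69 s, if anything falls off the work surface, if the arm or the gripper's body presses on something with over 40 N, if the wrist force passes 120 N, or if a joint passes its speed limit or range.

## Robot

A 6-joint arm with a two-finger parallel gripper is mounted at the origin on the work surface. World frame = base frame: x ahead of the robot, y to its left, z up, the work surface at z = 0. Lengths are in m, angles in degrees, forces in N, time in s.
With the tool pointing down it reaches from about 0.375 to 0.9 m from the base axis. Payload 3.1 kg.
Tool frame: the origin (TCP) lies on the centre line of the jaws, within the pads' length; the fingertips stand 14 mm ahead of it and the grasp point (between the pads) lies 5 mm behind it (bot.tips_ahead is the distance from the TCP to the fingertips, in m); z points along the fingers, y is the line along which they close (so a half turn about z gives the same grasp; the last joint's range is limited). The gripper opens to 87 mm and grips with 3 to 60 N. Pads are 19 mm wide; open, the fingers measure 117 mm over their backs; the gripper's body (75 mm by 190 mm) begins 51 mm behind the grasp point.
Start: joints at [53.715, 30.224, 82.088, -0, 67.689, -10.227], TCP at [0.275, 0.561, 0.237] pointing down, gripper open.
Joint ranges: [-176.69, 176.69], [-43.24, 126.21], [12.49, 139.97], [-82, 262], [0, 151.66], [-163.58, 163.58]. Speed limits (degrees/s): [159.86, 159.86, 180, 180, 180, 180].

## Interface

Orientations are given as a 3x3 rotation matrix whose columns are the frame's x, y, z axes.
In Python, from rig import bot gives the robot as it stands.
- The arm moves only by the tool play_rows, never from a script. Its argument "moves" is a list that holds one entry, the list of rows, each a list of 6 numbers: the shift along the tool's x, y, z in mm, then the turn, a rotation vector about the tool's x, y, z in rad. A call has 1 to 5 rows; each row shifts and turns the commanded pose from where the row before left it, along the tool's axes as they then stand; what a row does not reach is not made up. A row lasts 1/10 s, in which the tool goes at most 50 mm and 8.59 degrees, less where a joint would pass 70% of its speed; a pose out of reach is approached as far as the arm can. A call with a gripper value outside its range is refused whole. "fingers" is the opening, from -1 (shut) to 1 (fully open), set as the call begins (left out, the last holds). The fingers move at their own pace and stop on an object; the grip force is fixed at half the most. Time passes only in rows, so rows that do not move let the fingers close. It gives the time, the measured TCP pose, the force, the opening and the grip force at its end, in the units of the state.
- bot.read_state(): the state, without advancing time (a new reading comes with each control period).
- bot.capture(name): name is "scene" or "top" or "wrist"; returns a dict with "image" (420x560x3 uint8, blue, green, red), "fx", "fy", "cx", "cy" (pixels), "R" (3x3) and "t" (3): a world point X has camera coordinates R X + t. Camera axes: x right, y down, z forward; pixel columns grow to the right and rows downward; lengths in m; the calibration is good to about 2 mm. The wrist camera is an equidistant fisheye: a pixel r from the principal point sees the ray r / f radians off the axis. A picture is of the moment at which its call begins. There is no depth.
- bot.hand_in(): hands the job in; it is judged then, once.
Trained networks look in a picture, given as the dict that the camera call returned (one of the last four; its "shot" number tells which), for a name from the list of things; names that differ only in an ending like _2 or _b are one class to them, and where a whole thing is asked for, a point or a joint stands for the part that bears it (a point fixed in the world has none). Each returns a list of dicts, best first, with "confidence" (0 to 1); they miss things now and then, are a little off and sometimes report something else, mostly with a low value. They report only what shows in the picture. A call takes as long as a camera call. They do not tell look-alikes from the thing itself.
- bot.search_frame(picture, query): "centre" ([column, row] in pixels, amid what is visible of it).
- bot.silhouettes(picture, query): "pixels" (420x560 bool, what is visible of it) and "centre" ([column, row] in pixels, amid what is visible of it).
- bot.pinpoint(picture, query): "centre" ([column, row] in pixels: a listed point, or the origin of a listed thing).
The state is a dict: "time_s": time; "joint_positions": joint angles; "qvel": joint speeds; "tau": joint torques, N m; "position": TCP position; "tcp_rot": TCP orientation; "force": force on the tool from outside, world axes, zero at the start; "moment": the same for the moment, N m; "opening": opening from 0.0 (shut) to 1.0 (fully open); "grasp_force": force on a finger pad.
Only numpy, scipy, OpenCV 4.12 (cv2) and the standard library are available. Lean on these libraries where they do the work, as an engineer would, in place of code of your own. Each camera call takes 0.05 s, during which the arm holds its last target. There are 200 camera calls.

## Working session

There is one attempt and no reset: what is moved stays moved. The work goes in short steps, Python scripts to look and compute and a tool call to move; the robot and the scene stay as the last step left them, time stands still between calls to the robot, and variables do not carry over. Pictures are saved under pics/ and viewed, at most 11 in all, crops included, and the job is handed in when it is done.

Besides the shell and the picture viewer there is one more tool, called after "Call:" by a JSON object that holds its "fn" and its "kwargs", one argument or row to a line. play_rows: Moves the arm, as the interface text tells. Its arguments: {"type":"object","properties":{"moves":{"type":"array","items":{"type":"array","items":{"type":"array","items":{"type":"number"}}}},"fingers":{"type":"number"}},"required":["moves"]}

```bash
mkdir -p pics; cat > h.py <<'E'
import numpy as np, cv2
from rig import bot
def ray(p,uv):
    u,v=uv; x=(u-p['cx'])/p['fx']; y=(v-p['cy'])/p['fy']
    if p.get('fish'):
        r=np.hypot(x,y); d=np.array([x/r*np.sin(r),y/r*np.sin(r),np.cos(r)]) if r>1e-9 else np.array([0,0,1.])
    else: d=np.array([x,y,1.])
    R=np.array(p['R']);t=np.array(p['t']); return -R.T@t, R.T@d
def onz(p,uv,z):
    c,d=ray(p,uv); return c+d*(z-c[2])/d[2]
def tri(a,b):
    (c1,d1),(c2,d2)=a,b
    A=np.stack([d1,-d2],1); s=np.linalg.lstsq(A,c2-c1,rcond=None)[0]
    p,q=c1+s[0]*d1,c2+s[1]*d2; return (p+q)/2,np.linalg.norm(p-q)
def cap(n):
    p=bot.capture(n); p['fish']=(n=='wrist'); return p
E
cat > a.py <<'E'
from h import *
P={}
for n in ['scene','top','wrist']:
    p=cap(n); P[n]=p; cv2.imwrite(f'pics/{n}0.png',p['image'])
    R=np.array(p['R']);print(n,'cam',(-R.T@np.array(p['t'])).round(3),p['fx'])
    for q in ['gap','mouth','bay','disc_a_center','tray_floor','wedge_1_center']:
        z={'disc_a_center':.009,'tray_floor':.004,'wedge_1_center':.008}.get(q,0)
        for d in bot.pinpoint(p,q)[:5]:
            print(q,np.round(d['centre'],1),round(d['confidence'],2),onz(p,d['centre'],z).round(4)[:2])
E
python3 a.py; python3 -c "
import cv2,numpy as np
"
```

```text
scene cam [1.451 0.488 0.909] 538.2288971696736
gap [294.9 197. ] 0.72 [0.5035 0.0364]
mouth [283.3 195.3] 0.62 [0.5102 0.0064]
bay [324.5 203.4] 0.75 [0.4939 0.115 ]
bay [312.5 286.2] 0.74 [0.7544 0.1977]
disc_a_center [240.1 222.3] 0.81 [ 0.6545 -0.0394]
disc_a_center [232.3 193. ] 0.57 [ 0.5674 -0.1122]
disc_a_center [208.8 181.1] 0.48 [ 0.5519 -0.1935]
tray_floor [426.  213.6] 0.7 [0.4268 0.3568]
tray_floor [326.1 200.5] 0.62 [0.4862 0.116 ]
top cam [0.387 0.025 1.171] 496.8436546977935
gap [277.8 248. ] 0.78 [0.5043 0.0476]
mouth [290.9 245.7] 0.94 [0.5098 0.0167]
bay [248.5 252.8] 0.94 [0.493  0.1167]
disc_a_center [340.  213.4] 0.86 [ 0.5855 -0.0999]
disc_a_center [315.8 186.6] 0.86 [ 0.6507 -0.0432]
disc_a_center [277.8 249. ] 0.72 [0.5011 0.0475]
disc_a_center [382.3 226.2] 0.62 [ 0.5548 -0.199 ]
tray_floor [143.7 283.2] 0.78 [0.4222 0.3592]
wedge_1_center [280.1 302.7] 0.66 [0.3776 0.0419]
wrist cam [0.213 0.592 0.385] 325.19226210127806
```

View pics/top0.png

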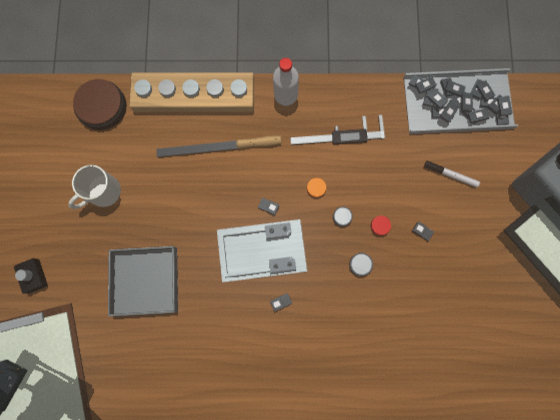

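View pics/scene0.png

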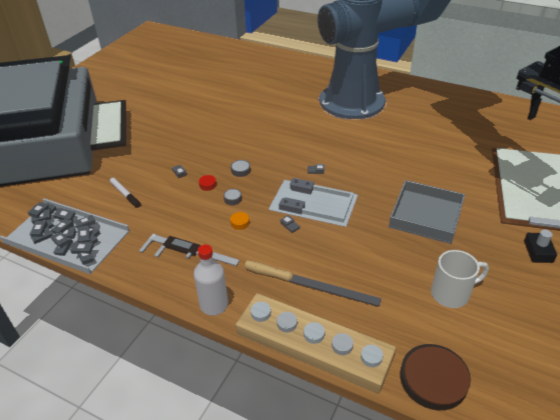

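The top view shows the grey loose discs at about (343,216), smaller, and (361,265), larger. The gauge is at (262,250), with jaws at (278,231) and (282,266) and its mouth facing right. The tray is at (143,282), and the orange and red discs are decoys. Next I'll refine the measurements and plan the move of the wrist camera to above the mouth.

```bash
cat >> h.py <<'E'
from scipy.spatial.transform import Rotation as Ro
def plan(goal,yaw_y,step=45,cur=None):
    """rows (tool axes) to reach goal TCP pointing down with tool y along +-yaw_y (deg in world)"""
    s=bot.read_state(); p=np.array(s['position']); R=np.array(s['tcp_rot'])
    best=None
    for a in (yaw_y,yaw_y+180):
        y=np.array([np.cos(np.radians(a)),np.sin(np.radians(a)),0]); z=np.array([0,0,-1.]); x=np.cross(y,z)
        w=Ro.from_matrix(R.T@np.stack([x,y,z],1)).as_rotvec()
        if best is None or np.linalg.norm(w)<np.linalg.norm(best): best=w
    d=np.array(goal)-p
    print('t',s['time_s'],'pos',p.round(4),'total in tool axes mm',(R.T@d*1000).round(1),'rotvec',best.round(4),'j6',np.round(s['joint_positions'][5],1))
    n=int(max(np.ceil(np.linalg.norm(d)*1000/step),np.ceil(np.degrees(np.linalg.norm(best))/8),1))
    w=best/n; Rk=R.copy()
    for k in range(n):
        print(k,(Rk.T@d*1000/n).round(1).tolist()+w.round(4).tolist()); Rk=Rk@Ro.from_rotvec(w).as_matrix()
E
cat > b.py <<'E'
from h import *
P={n:cap(n) for n in ['scene','top']}
for n,p in P.items():
    for d in bot.silhouettes(p,'disc_a_center')[:6]:
        m=d['pixels'];ys,xs=np.nonzero(m)
        c=p['image'][m].mean(0); print(n,np.round(d['centre'],1),round(d['confidence'],2),m.sum(),c.round(),onz(p,(xs.mean(),ys.mean()),.012).round(4))
E
python3 b.py; python3 -c "
from h import *
print(np.array(bot.read_state()['tcp_rot']).round(3))
plan((0.53,-0.04,0.26),99.5)"
```

```text
scene [231.6 194.4] 0.77 253 [117. 117. 119.] [ 0.5826 -0.1045  0.012 ]
scene [239.1 221.8] 0.73 311 [  8. 105. 180.] [ 0.6515 -0.0438  0.012 ]
scene [205.2 183. ] 0.62 237 [ 23.  38. 156.] [ 0.5623 -0.1934  0.012 ]
top [340.6 213.5] 0.62 334 [166. 169. 171.] [ 0.5794 -0.1033  0.012 ]
top [381.  226.8] 0.55 312 [ 63.  71. 192.] [ 0.5583 -0.1939  0.012 ]
top [313.6 183.9] 0.51 277 [ 70. 142. 226.] [ 0.6488 -0.0443  0.012 ]
top [141.6 280.7] 0.34 4657 [119. 121. 119.] [0.4288 0.3604 0.012 ]
[[-0.898  0.439  0.   ]
 [ 0.439  0.898 -0.   ]
 [-0.    -0.    -1.   ]]
t 1.25 pos [0.2745 0.5615 0.2366] total in tool axes mm [-493.7 -428.1  -23.4] rotvec [-0.      0.     -0.6206] j6 -10.2
0 [-32.9, -28.5, -1.6, -0.0, 0.0, -0.0414]
1 [-31.7, -29.9, -1.6, -0.0, 0.0, -0.0414]
2 [-30.4, -31.2, -1.6, -0.0, 0.0, -0.0414]
3 [-29.1, -32.4, -1.6, -0.0, 0.0, -0.0414]
4 [-27.8, -33.6, -1.6, -0.0, 0.0, -0.0414]
5 [-26.4, -34.7, -1.6, -0.0, 0.0, -0.0414]
6 [-24.9, -35.8, -1.6, -0.0, 0.0, -0.0414]
7 [-23.4, -36.8, -1.6, -0.0, 0.0, -0.0414]
8 [-21.9, -37.7, -1.6, -0.0, 0.0, -0.0414]
9 [-20.3, -38.6, -1.6, -0.0, 0.0, -0.0414]
10 [-18.7, -39.4, -1.6, -0.0, 0.0, -0.0414]
11 [-17.0, -40.1, -1.6, -0.0, 0.0, -0.0414]
12 [-15.3, -40.8, -1.6, -0.0, 0.0, -0.0414]
13 [-13.6, -41.4, -1.6, -0.0, 0.0, -0.0414]
14 [-11.9, -41.9, -1.6, -0.0, 0.0, -0.0414]
```

Call:
{"fn": "play_rows", "kwargs": {
  "moves": [
    [[-33,-28.5,-1.6,0,0,-0.0414],[-32,-30,-1.6,0,0,-0.0414],[-30.4,-31,-1.6,0,0,-0.0414],[-29,-32.4,-1.6,0,0,-0.0414],[-28,-33.6,-1.6,0,0,-0.0414]]
  ],
  "fingers": 1
}}

```text
time_s: 1.75
position: [0.3606, 0.3594, 0.2448]
tcp_rot: [[-0.97, 0.243, 0.001], [0.243, 0.97, 0.0], [-0.0, 0.0, -1.0]]
force: [0.9, -0.2, -0.3]
opening: 1.003
grasp_force: 0.0
```

Call:
{"fn": "play_rows", "kwargs": {
  "moves": [
    [[-26.4,-34.7,-1.6,0,0,-0.0414],[-25,-36,-1.6,0,0,-0.0414],[-23.4,-37,-1.6,0,0,-0.0414],[-22,-37.7,-1.6,0,0,-0.0414],[-20.3,-38.6,-1.6,0,0,-0.0414]]
  ]
}}

```text
time_s: 2.25
position: [0.4461, 0.1581, 0.2529]
tcp_rot: [[-0.999, 0.039, 0.001], [0.039, 0.999, 0.0], [-0.001, 0.0, -1.0]]
force: [0.8, -0.1, -0.2]
opening: 0.994
grasp_force: 0.0
```

Call:
{"fn": "play_rows", "kwargs": {
  "moves": [
    [[-18.7,-39.4,-1.6,0,0,-0.0414],[-17,-40,-1.6,0,0,-0.0414],[-15.3,-41,-1.6,0,0,-0.0414],[-13.6,-41.4,-1.6,0,0,-0.0414],[-12,-42,-1.6,0,0,-0.0414]]
  ]
}}

```text
time_s: 2.75
position: [0.5313, -0.0428, 0.2608]
tcp_rot: [[-0.986, -0.167, 0.001], [-0.167, 0.986, 0.0], [-0.001, -0.0, -1.0]]
force: [0.4, 0.9, 0.4]
opening: 1.0
grasp_force: 0.0
```

```bash
cat > c.py <<'E'
from h import *
import sys
s=bot.read_state(); print(s['time_s'],np.round(s['position'],4),np.round(s['tcp_rot'],3)[:,1])
p=cap('wrist'); cv2.imwrite(f'pics/{sys.argv[1]}.png',p['image'])
R=np.array(p['R']);print('cam',(-R.T@np.array(p['t'])).round(3))
for q in ['gap','mouth','bay','disc_a_center','tray_floor']:
    z={'disc_a_center':.009,'tray_floor':.004}.get(q,0)
    for d in bot.pinpoint(p,q)[:5]: print(q,np.round(d['centre'],1),round(d['confidence'],2),onz(p,d['centre'],z).round(4)[:2])
for d in bot.silhouettes(p,'disc_a_center')[:5]:
    m=d['pixels'];print(np.round(d['centre'],1),round(d['confidence'],2),m.sum(),p['image'][m].mean(0).round())
import pickle; p2={k:p[k] for k in ('image','fx','fy','cx','cy','R','t','fish')}; pickle.dump(p2,open(f'{sys.argv[1]}.pkl','wb'))
E
python3 c.py w1
```

```text
2.75 [ 0.5313 -0.0428  0.2608] [-0.167  0.986 -0.   ]
cam [ 0.464 -0.053  0.409]
gap [351.5 172.9] 0.72 [0.5093 0.0459]
mouth [328.2 167. ] 0.88 [0.5073 0.0143]
bay [407.7 172.1] 0.86 [0.4936 0.1226]
bay [350.8 173.9] 0.4 [0.5107 0.0452]
disc_a_center [225.9 210.8] 0.96 [ 0.5838 -0.1056]
disc_a_center [268.9 262.9] 0.73 [ 0.6462 -0.0396]
disc_a_center [162.6 178.1] 0.61 [ 0.5544 -0.1951]
tray_floor [538.8 161.4] 0.77 [0.4267 0.3543]
[267.2 252.6] 0.78 268 [ 38.  99. 174.]
[162.6 179.6] 0.72 1022 [ 47.  51. 202.]
[227.3 207.5] 0.67 1085 [192. 189. 188.]
[ 35.  224.5] 0.5 93 [167. 165. 170.]
```

```bash
python3 -c "
import cv2;i=cv2.imread('pics/w1.png');cv2.imwrite('pics/w1c.png',cv2.resize(i[70:320,120:453],None,fx=2.4,fy=2.4,interpolation=cv2.INTER_CUBIC))"
```

```text
(no output)
```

View pics/w1c.png

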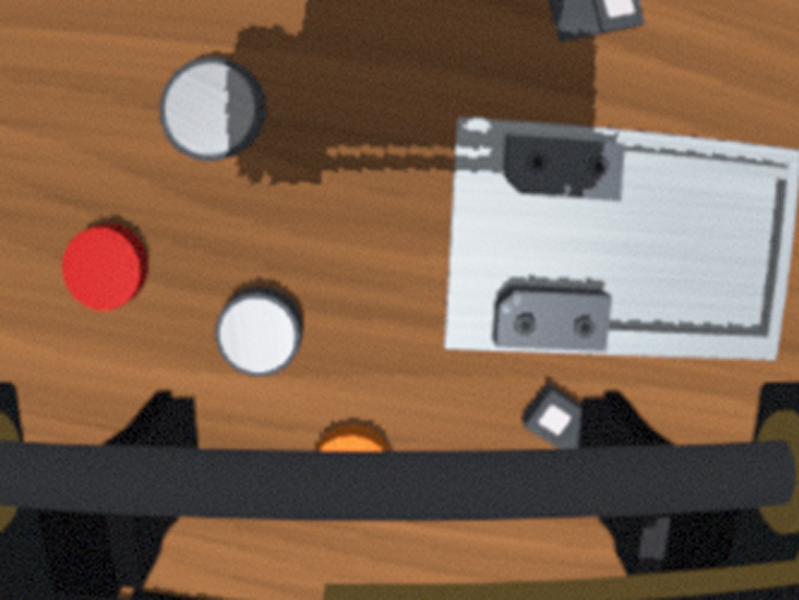

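The crop shows the large disc at about (213,108), roughly 100 px across, and the small one at (259,332), roughly 83 px. The jaws are right of centre with the mouth facing left. I'll fit the gauge and discs precisely by matching edges in the top and wrist views.

```bash
cat > f.py <<'E'
from h import *
import pickle,itertools
from scipy.optimize import minimize
def proj(p,X):
    c=(np.array(p['R'])@np.array(X).T).T+np.array(p['t'])
    if p['fish']:
        r=np.linalg.norm(c[:,:2],axis=1); th=np.arctan2(r,c[:,2]); k=th/r; x,y=c[:,0]*k,c[:,1]*k
    else: x,y=c[:,0]/c[:,2],c[:,1]/c[:,2]
    return np.stack([p['fx']*x+p['cx'],p['fy']*y+p['cy']],1)
def grad(p,s):
    g=cv2.GaussianBlur(cv2.cvtColor(p['image'],cv2.COLOR_BGR2GRAY).astype(np.float32),(0,0),s)
    return np.hypot(cv2.Sobel(g,5,1,0),cv2.Sobel(g,5,0,1))
def samp(g,uv): return cv2.remap(g,uv[:,0].astype(np.float32)[:,None],uv[:,1].astype(np.float32)[:,None],1).ravel()
def poly(pts,n=25):
    pts=np.array(pts);return np.concatenate([pts[i]+(pts[(i+1)%len(pts)]-pts[i])*np.linspace(0,1,n)[:,None] for i in range(len(pts))])
j=[(.025,-.022),(.033,-.03),(.055,-.03),(.055,.03),(.025,.03)]
J=np.concatenate([poly([(s*a,b,.02) for a,b in j]) for s in (1,-1)])
def gauge(q):
    a=np.radians(q[2]); y=np.array([np.cos(a),np.sin(a)]); x=np.array([y[1],-y[0]])
    W=J.copy(); W[:,:2]=q[:2]+J[:,:1]*x+J[:,1:2]*y; return W
c36=np.linspace(0,2*np.pi,72)
def disc(q): return np.stack([q[0]+q[2]*np.cos(c36),q[1]+q[2]*np.sin(c36),0*c36+.018],1)
def fit(p,model,q0,span,s):
    G=[grad(p,k) for k in s]
    best=max(itertools.product(*[np.linspace(a-b,a+b,13) for a,b in zip(q0,span)]),key=lambda q:samp(G[0],proj(p,model(q))).mean())
    r=minimize(lambda u:-samp(G[1],proj(p,model(np.array(best)+u*np.array(span)/8))).mean(),np.zeros(3),method='Nelder-Mead',options=dict(xatol=.005,fatol=.01))
    return np.array(best)+r.x*np.array(span)/8,-r.fun
if __name__=='__main__':
    P={'wrist':pickle.load(open('w1.pkl','rb')),'top':cap('top')}
    for n,p in P.items():
        print(n,'gauge',fit(p,gauge,[.505,.046,98.5],[.012,.012,4],(2,.8) if n=='wrist' else (1.2,.7)))
        for nm,uv in (('small',(227.9,208.3) if n=='wrist' else (342.5,215.5)),('big',(208.7,115) if n=='wrist' else (361,264))):
            c=onz(p,uv,.018); print(n,nm,fit(p,disc,[c[0],c[1],.025],[.008,.008,.004],(1.5,.8)))
E
python3 f.py
```

```text
wrist gauge (array([4.99000375e-01, 3.60000000e-02, 1.01833333e+02]), np.float64(176.63104248046875))
wrist small (array([ 0.57875489, -0.10366266,  0.021     ]), np.float64(305.9836730957031))
wrist big (array([ 0.46616195, -0.14472548,  0.023     ]), np.float64(225.4711456298828))
top gauge (array([4.97000375e-01, 5.00000000e-02, 9.45000000e+01]), np.float64(67.156982421875))
top small (array([ 0.57097974, -0.1033485 ,  0.029     ]), np.float64(39.11582565307617))
top big (array([ 0.45873734, -0.15299217,  0.02166667]), np.float64(32.12948226928711))
```

```bash
cat > g.py <<'E'
from f import *
p=pickle.load(open('w1.pkl','rb'))
for nm,uv,z in [('lo in-exit',(609,291),.02),('lo out-exit',(606,350),.02),('lo out-ent',(494,346),.02),('up in-exit',(621,200),.02),('up out-exit',(622,137),.02),('plate TL',(458,118),0),('plate BL',(445,348),0),('plate BR',(777,358),0),('plate TR',(800,151),0)]:
    print(nm,onz(p,(uv[0]/2.4+120,uv[1]/2.4+70),z).round(4))
im=p['image'].copy(); big=cv2.resize(im[60:230,180:460],None,fx=2.85,fy=2.85,interpolation=cv2.INTER_CUBIC)
for q,c in (((.5045,.046,98.5),(0,255,0)),):
    for u,v in proj(p,gauge(np.array(q))): cv2.circle(big,(int((u-180+.5)*2.85),int((v-60+.5)*2.85)),1,c,-1)
for q in ((.5788,-.1037,.023),(.4615,-.148,.027)):
    for u,v in proj(p,disc(q)): cv2.circle(big,(int((u-180+.5)*2.85),int((v-60+.5)*2.85)),1,(255,0,255),-1)
cv2.imwrite('pics/ov1.png',big)
E
python3 g.py
```

```text
lo in-exit [0.5246 0.0743 0.02  ]
lo out-exit [0.5561 0.0803 0.02  ]
lo out-ent [0.5639 0.0198 0.02  ]
up in-exit [0.4767 0.0703 0.02  ]
up out-exit [0.4448 0.0643 0.02  ]
plate TL [ 0.4516 -0.0184  0.    ]
plate BL [ 0.5746 -0.0028  0.    ]
plate BR [0.5482 0.1971 0.    ]
plate TR [0.4263 0.1796 0.    ]
```

View pics/ov1.png

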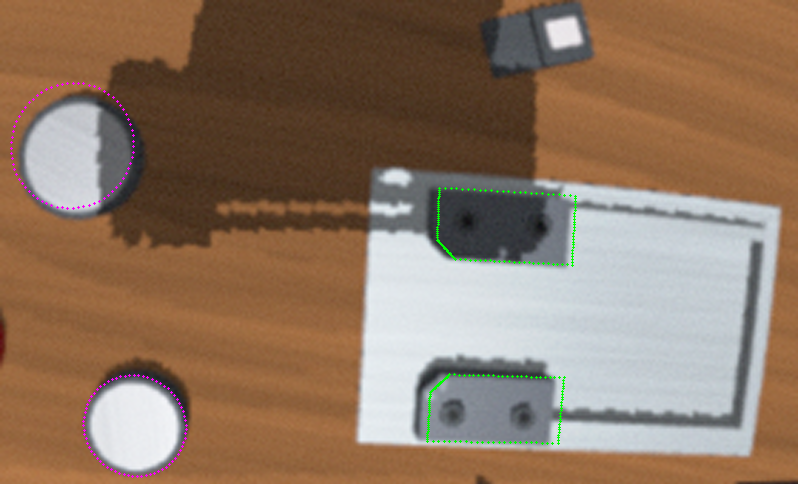

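The overlay fits the small disc with a radius of 23 mm, and the jaws sit about 3 mm back along the lane. The plate edges give a lane yaw of about 97.4°. Taking gap ≈ (0.5045, 0.0425), I'll go above the small disc.

```bash
python3 -c "
from f import *
a=pickle.load(open('w1.pkl','rb'));b=cap('top')
for nm,u,v in (('small',(227.5,208.6),(342.5,215.5)),('big',(207.2,114.2),(361,264.3))):
    print(nm,onz(a,u,.018).round(4),tri(ray(a,u),ray(b,v)))
plan((.5788,-.1037,.12),97.4)"
```

```text
small [ 0.5779 -0.1028  0.018 ] (array([ 0.58073883, -0.10493456,  0.00794267]), np.float64(0.0017501086023348701))
big [ 0.4654 -0.1441  0.018 ] (array([ 0.46545077, -0.14657203,  0.00717889]), np.float64(2.7290076982041196e-05))
t 3.2 pos [ 0.5301 -0.0396  0.2606] total in tool axes mm [-37.3 -71.4 140.5] rotvec [ 0.0004 -0.0005  0.0388] j6 -116.0
0 [-9.3, -17.9, 35.1, 0.0001, -0.0001, 0.0097]
1 [-9.5, -17.8, 35.1, 0.0001, -0.0001, 0.0097]
2 [-9.7, -17.7, 35.1, 0.0001, -0.0001, 0.0097]
3 [-9.8, -17.6, 35.1, 0.0001, -0.0001, 0.0097]
```

Call:
{"fn": "play_rows", "kwargs": {
  "moves": [
    [[-9.3,-17.9,35,0,0,0.01],[-9.5,-17.8,35,0,0,0.01],[-9.7,-17.7,35,0,0,0.01],[-9.8,-17.6,35,0,0,0.01],[0,0,0,0,0,0]]
  ]
}}

```text
time_s: 3.7
position: [0.5778, -0.1052, 0.1157]
tcp_rot: [[-0.992, -0.125, -0.008], [-0.125, 0.992, 0.003], [0.007, 0.004, -1.0]]
force: [-1.1, 0.0, 0.7]
opening: 1.002
grasp_force: 0.0
```

```bash
python3 c.py w2 && python3 -c "
from f import *
plan((.5788,-.1037,.12),97.4)"
```

```text
3.7 [ 0.5778 -0.1052  0.1157] [-0.125  0.992  0.004]
cam [ 0.512 -0.113  0.264]
gap [454.8 148.4] 0.96 [0.5045 0.0433]
mouth [427.5 148.7] 0.64 [0.5099 0.0154]
bay [516.8 149.7] 0.8 [0.4909 0.1191]
bay [248.9  65.6] 0.61 [ 0.4644 -0.1448]
bay [472.5  13.6] 0.57 [0.3718 0.0488]
disc_a_center [179.3 171.9] 0.9 [ 0.5564 -0.1909]
disc_a_center [278.7 213.9] 0.66 [ 0.5813 -0.1059]
disc_a_center [516.4 152.2] 0.26 [0.494  0.1112]
[342.4 297.7] 0.86 1211 [ 54. 155. 249.]
[175.6 172.8] 0.83 2561 [ 35.  37. 159.]
[278.7 213.9] 0.69 2723 [188. 186. 186.]
t 4.05 pos [ 0.5799 -0.1048  0.1227] total in tool axes mm [1.  1.2 2.7] rotvec [-0.0015  0.0029 -0.0018] j6 -118.4
0 [1.0, 1.2, 2.7, -0.0015, 0.0029, -0.0018]
```

View pics/w2.png

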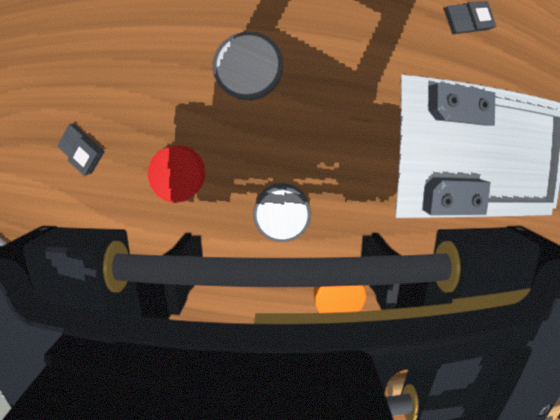

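The small disc's top is at about (282,213), centred between the fingers. The big disc is at (248,66) and the jaws are at (462,103) and (457,195).

```bash
python3 -c "
from f import *
p=pickle.load(open('w2.pkl','rb'))
print(onz(p,(282,213),.018),onz(p,(248,65.5),.018))
for n,u in (('up in-ex',(493,122)),('lo in-ex',(489,180)),('up out-ex',(496,86)),('lo in-ent',(437,178))): print(n,onz(p,u,.02))
for n,u in (('TL',(402,75)),('BL',(397,217))): print(n,onz(p,u,0))
plan((.5790,-.1037,.018),97.4)"
```

```text
[ 0.57774313 -0.10365058  0.018     ] [ 0.46764337 -0.14331022  0.018     ]
up in-ex [0.47440629 0.06768782 0.02      ]
lo in-ex [0.52533416 0.0742013  0.02      ]
up out-ex [0.44192575 0.06658076 0.02      ]
lo in-ent [0.53213382 0.01929568 0.02      ]
TL [ 0.45147941 -0.0179138   0.        ]
BL [ 0.57381001 -0.00157677  0.        ]
t 4.05 pos [ 0.5799 -0.1048  0.1227] total in tool axes mm [  1.1   1.3 104.7] rotvec [-0.0015  0.0029 -0.0018] j6 -118.4
0 [0.4, 0.4, 34.9, -0.0005, 0.001, -0.0006]
1 [0.3, 0.4, 34.9, -0.0005, 0.001, -0.0006]
2 [0.3, 0.4, 34.9, -0.0005, 0.001, -0.0006]
```

Call:
{"fn": "play_rows", "kwargs": {
  "moves": [
    [[0.7,0.4,35,0,0,0],[0.7,0.4,35,0,0,0],[0.6,0.4,20,0,0,0],[0,0,14.5,0,0,0],[0,0,0,0,0,0]]
  ]
}}

```text
time_s: 4.55
position: [0.5774, -0.1042, 0.0158]
tcp_rot: [[-0.992, -0.126, 0.0], [-0.126, 0.992, 0.0], [-0.0, -0.0, -1.0]]
force: [-0.5, 0.5, -0.2]
opening: 0.999
grasp_force: 0.0
```

Call:
{"fn": "play_rows", "kwargs": {
  "moves": [
    [[0,0,0,0,0,0],[0,0,0,0,0,0],[0,0,0,0,0,0],[0,0,0,0,0,0],[0,0,0,0,0,0]]
  ],
  "fingers": -1
}}

```text
time_s: 5.05
position: [0.5774, -0.1045, 0.0164]
tcp_rot: [[-0.992, -0.126, 0.001], [-0.126, 0.992, -0.0], [-0.001, -0.0, -1.0]]
force: [-0.6, -0.4, -0.2]
opening: 0.633
grasp_force: 0.0
```

Call:
{"fn": "play_rows", "kwargs": {
  "moves": [
    [[0,0,0,0,0,0],[0,0,0,0,0,0],[0,0,0,0,0,0]]
  ]
}}

```text
time_s: 5.35
position: [0.5772, -0.1045, 0.0162]
tcp_rot: [[-0.992, -0.126, 0.0], [-0.126, 0.992, -0.0], [-0.0, -0.0, -1.0]]
force: [-0.9, 0.1, 1.4]
opening: 0.521
grasp_force: 30.0
```

Opening 0.521, about 45 mm, so this is the narrow disc. Next I'll lift it slightly, carry it to the lane line and lower it.

Call:
{"fn": "play_rows", "kwargs": {
  "moves": [
    [[0,0,-8,0,0,0],[13,12,0,0,0,0],[14,13,0,0,0,0],[14,13,0,0,0,0],[13,12,0,0,0,0]]
  ]
}}

```text
time_s: 5.85
position: [0.5164, -0.0611, 0.0242]
tcp_rot: [[-0.992, -0.126, -0.001], [-0.126, 0.992, 0.0], [0.001, 0.0, -1.0]]
force: [-0.7, 0.4, -2.4]
opening: 0.524
grasp_force: 30.0
```

Call:
{"fn": "play_rows", "kwargs": {
  "moves": [
    [[0,0,0,0,0,0],[0,0,4,0,0,0],[0,0,3,0,0,0],[0,0,0,0,0,0]]
  ]
}}

```text
time_s: 6.25
position: [0.5184, -0.0624, 0.0166]
tcp_rot: [[-0.992, -0.125, 0.001], [-0.125, 0.992, -0.0], [-0.001, -0.0, -1.0]]
force: [0.1, -0.4, -1.3]
opening: 0.519
grasp_force: 30.0
```

```bash
python3 c.py w3 && python3 -c "
import cv2;i=cv2.imread('pics/w3.png');cv2.imwrite('pics/w3c.png',cv2.resize(i[60:300,200:520],None,fx=2.5,fy=2.5,interpolation=cv2.INTER_CUBIC))"
```

```text
6.25 [ 0.5184 -0.0624  0.0166] [-0.125  0.992 -0.   ]
cam [ 0.451 -0.07   0.165]
bay [543.3 241.5] 0.62 [0.4954 0.1215]
disc_a_center [280.7 262.3] 0.71 [ 0.5208 -0.0616]
disc_a_center [ 70.7 280.7] 0.63 [ 0.5561 -0.1917]
disc_a_center [134.2 141.2] 0.53 [ 0.4662 -0.1439]
disc_a_center [450.2 383. ] 0.31 [0.6097 0.0765]
[277.8 247.7] 0.95 3930 [125. 122. 121.]
[ 76.2 288.7] 0.64 393 [ 49.  51. 226.]
```

View pics/w3c.png

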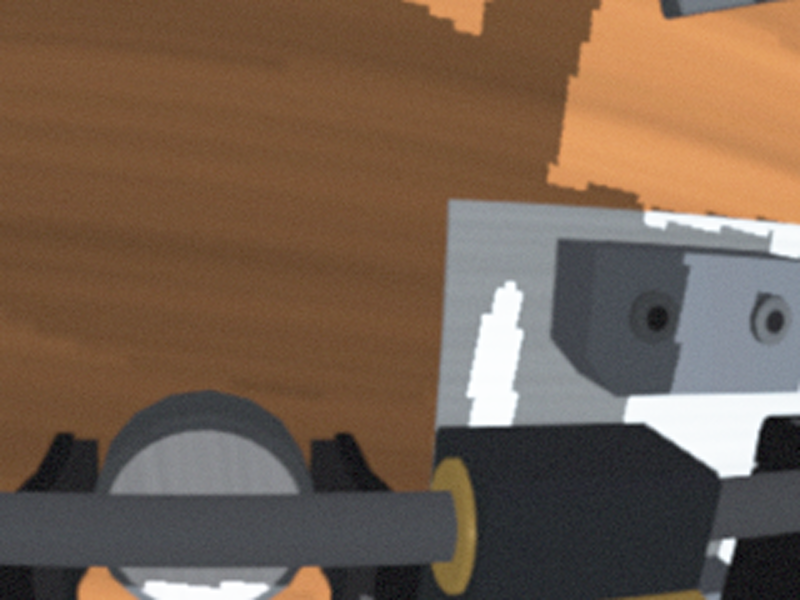

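```bash
python3 -c "
from f import *
p=pickle.load(open('w3.pkl','rb'))
X=np.array([.9917,.1288]);Y=np.array([-.1288,.9917])
C=lambda a:(200+(a[0]+.5)/2.5-.5,60+(a[1]+.5)/2.5-.5)
for n,a,z in (('rim top',(207,430),.018),('rim bot',(207,392),0),('jaw in 1',(620,394),.02),('jaw in 2',(798,391),.02),('jaw ch bot',(551,335),0),('jaw outtop',(558,240),.02),('jaw out bot',(550,240),0)):
    w=onz(p,C(a),z)[:2]; d=w-[.504,.042]; print(n,w.round(4),'gauge frame',(d@X).round(4),(d@Y).round(4))
d=np.array(bot.read_state()['position'][:2])-[.504,.042];print('tcp',d@X,d@Y)"
```

```text
rim top [ 0.5008 -0.0633] gauge frame -0.0167 -0.104
rim bot [ 0.4985 -0.0635] gauge frame -0.019 -0.1039
jaw in 1 [0.4831 0.0193] gauge frame -0.0237 -0.0198
jaw in 2 [0.4767 0.0693] gauge frame -0.0235 0.0306
jaw ch bot [0.4763 0.0102] gauge frame -0.0315 -0.028
jaw outtop [ 0.4549 -0.0019] gauge frame -0.0543 -0.0372
jaw out bot [0.4558 0.0056] gauge frame -0.0525 -0.0299
tcp -1.5346394646050257e-05 -0.1046389911939206
```

Call:
{"fn": "play_rows", "kwargs": {
  "moves": [
    [[2,0,0,0,0,0],[0,10,0,0,0,0],[0,10,0,0,0,0],[0,0,0,0,0,0]]
  ]
}}

```text
time_s: 7.0
position: [0.5117, -0.0402, 0.017]
tcp_rot: [[-0.992, -0.128, -0.002], [-0.128, 0.992, 0.001], [0.002, 0.001, -1.0]]
force: [0.0, -0.5, -1.5]
opening: 0.521
grasp_force: 30.0
```

Call:
{"fn": "play_rows", "kwargs": {
  "moves": [
    [[0,0,0,0,0,0],[0,0,0,0,0,0],[0,8,0,0,0,0],[0,8,0,0,0,0],[0,8,0,0,0,0]]
  ],
  "fingers": 0.12
}}

```text
time_s: 7.5
position: [0.5102, -0.0179, 0.0173]
tcp_rot: [[-0.992, -0.126, 0.001], [-0.126, 0.992, -0.0], [-0.001, -0.001, -1.0]]
force: [0.3, -2.1, 0.8]
opening: 0.561
grasp_force: 0.8
```

Call:
{"fn": "play_rows", "kwargs": {
  "moves": [
    [[0,8,0,0,0,0],[0,8,0,0,0,0],[0,8,0,0,0,0],[0,8,0,0,0,0],[0,0,0,0,0,0]]
  ]
}}

```text
time_s: 8.0
position: [0.5049, 0.0149, 0.0169]
tcp_rot: [[-0.992, -0.127, -0.002], [-0.127, 0.992, 0.001], [0.002, 0.001, -1.0]]
force: [0.2, -0.6, -0.5]
opening: 0.558
grasp_force: 0.0
```

Call:
{"fn": "play_rows", "kwargs": {
  "moves": [
    [[0,6,0,0,0,0],[0,6,0,0,0,0],[0,6,0,0,0,0],[0,6,0,0,0,0],[0,0,0,0,0,0]]
  ]
}}

```text
time_s: 8.5
position: [0.5022, 0.0382, 0.017]
tcp_rot: [[-0.992, -0.127, -0.001], [-0.127, 0.992, 0.0], [0.001, 0.0, -1.0]]
force: [0.2, 0.6, -0.1]
opening: 0.557
grasp_force: 0.0
```

Call:
{"fn": "play_rows", "kwargs": {
  "moves": [
    [[0,8,0,0,0,0],[0,8,0,0,0,0],[0,8,0,0,0,0],[0,0,0,0,0,0],[0,0,0,0,0,0]]
  ]
}}

```text
time_s: 9.0
position: [0.4996, 0.0616, 0.0171]
tcp_rot: [[-0.992, -0.127, -0.0], [-0.127, 0.992, 0.0], [0.0, 0.0, -1.0]]
force: [-0.1, 0.0, 0.3]
opening: 0.561
grasp_force: 0.0
```

```bash
python3 c.py w4 | head -8; python3 -c "
import cv2;from h import *
cv2.imwrite('pics/t4.png',cv2.resize(cap('top')['image'][190:310,180:400],None,fx=3.6,fy=3.6,interpolation=cv2.INTER_CUBIC))
i=cv2.imread('pics/w4.png');cv2.imwrite('pics/m4.png',i)"
```

```text
9.0 [0.4996 0.0616 0.0171] [-0.127  0.992  0.   ]
cam [0.432 0.054 0.165]
gap [248.2 259. ] 0.73 [0.5067 0.0447]
mouth [195.4 259.9] 0.7 [0.5117 0.0148]
mouth [246.9 258.6] 0.41 [0.5065 0.044 ]
bay [385.6 252.5] 0.68 [0.4938 0.1214]
bay [278.6 261.6] 0.22 [0.506  0.0616]
disc_a_center [279.6 260.1] 0.86 [0.501  0.0616]
```

View pics/w4.png

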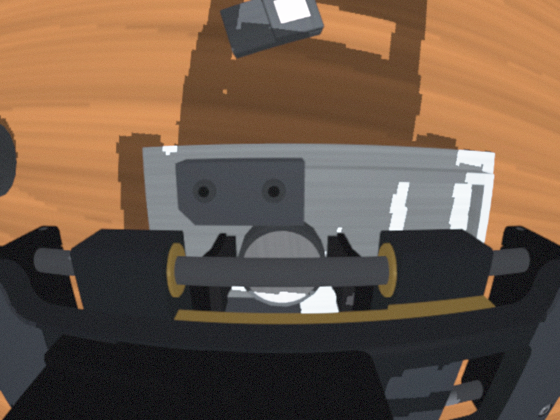

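The narrow disc at (280,262) is between the jaws and near the exit, with no drag. I'll push it on into the bay and then lift straight out.

Call:
{"fn": "play_rows", "kwargs": {
  "moves": [
    [[0,10,0,0,0,0],[0,10,0,0,0,0],[0,10,0,0,0,0],[0,10,0,0,0,0],[0,8,0,0,0,0]]
  ]
}}

```text
time_s: 9.9
position: [0.4934, 0.11, 0.0171]
tcp_rot: [[-0.992, -0.127, -0.0], [-0.127, 0.992, -0.0], [0.0, 0.0, -1.0]]
force: [0.8, -1.6, -0.0]
opening: 0.564
grasp_force: 0.6
```

Call:
{"fn": "play_rows", "kwargs": {
  "moves": [
    [[0,4,0,0,0,0],[0,0,0,0,0,0],[0,0,-15,0,0,0],[0,0,-30,0,0,0],[0,0,-40,0,0,0]]
  ]
}}

```text
time_s: 10.4
position: [0.4918, 0.1125, 0.1015]
tcp_rot: [[-0.992, -0.125, -0.005], [-0.125, 0.992, 0.0], [0.005, 0.001, -1.0]]
force: [0.7, -1.2, 0.4]
opening: 0.561
grasp_force: 0.0
```

```bash
python3 c.py w5 ; python3 -c "
from h import *
plan((.4665,-.1445,.12),97.4)"
```

```text
10.4 [0.4918 0.1125 0.1015] [-0.125  0.992  0.001]
cam [0.425 0.105 0.25 ]
gap [196.5 219. ] 0.78 [0.5071 0.0451]
mouth [160.1 217.8] 0.82 [0.5104 0.013 ]
disc_a_center [281.1 217.8] 0.8 [0.4945 0.1135]
tray_floor [537.7 176.6] 0.93 [0.4261 0.3559]
[280.1 215.8] 0.62 3049 [189. 186. 184.]
[  5.6 232.8] 0.54 267 [ 22.  24. 114.]
t 10.75 pos [0.4922 0.1126 0.101 ] total in tool axes mm [  57.9 -251.8  -19. ] rotvec [ 0.0004 -0.0027 -0.0032] j6 -97.0
0 [9.6, -42.0, -3.2, 0.0001, -0.0004, -0.0005]
1 [9.7, -42.0, -3.2, 0.0001, -0.0004, -0.0005]
2 [9.7, -42.0, -3.2, 0.0001, -0.0004, -0.0005]
3 [9.7, -42.0, -3.2, 0.0001, -0.0004, -0.0005]
4 [9.7, -42.0, -3.2, 0.0001, -0.0004, -0.0005]
5 [9.7, -41.9, -3.2, 0.0001, -0.0004, -0.0005]
```

View pics/w5.png

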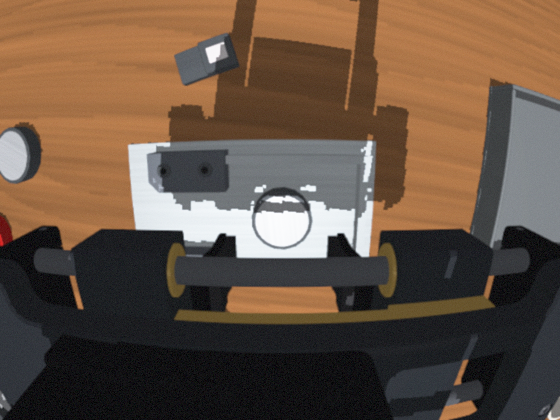

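The narrow disc lies in the bay at (281,218), about 70 mm past the gauge middle. On to the big disc.

Call:
{"fn": "play_rows", "kwargs": {
  "moves": [
    [[9.7,-42,-3,0,0,0],[9.7,-42,-3,0,0,0],[9.7,-42,-3,0,0,0],[9.7,-42,-3,0,0,0],[9.7,-42,-3,0,0,0]]
  ],
  "fingers": 1
}}

```text
time_s: 11.25
position: [0.4704, -0.103, 0.1158]
tcp_rot: [[-0.992, -0.126, -0.003], [-0.126, 0.992, 0.001], [0.003, 0.002, -1.0]]
force: [1.3, 0.5, 1.1]
opening: 0.924
grasp_force: 0.0
```

Call:
{"fn": "play_rows", "kwargs": {
  "moves": [
    [[9.7,-42,-3,0,0,0],[0,0,0,0,0,0],[0,0,0,0,0,0]]
  ]
}}

```text
time_s: 11.55
position: [0.4663, -0.1452, 0.1189]
tcp_rot: [[-0.992, -0.123, -0.002], [-0.123, 0.992, 0.002], [0.002, 0.002, -1.0]]
force: [-0.6, 0.4, 0.0]
opening: 0.994
grasp_force: 0.0
```

```bash
python3 c.py w6; python3 -c "
from f import *
p=pickle.load(open('w6.pkl','rb'))
g=cv2.cvtColor(p['image'],cv2.COLOR_BGR2GRAY)
c=cv2.HoughCircles(cv2.GaussianBlur(g,(5,5),0),cv2.HOUGH_GRADIENT,1,20,param1=80,param2=18,minRadius=24,maxRadius=45)
for k in (c[0][:8] if c is not None else []): print(k.round(1),onz(p,k[:2],.018).round(4))
plan((.4665,-.1445,.017),97.4,step=200)"
```

```text
11.55 [ 0.4663 -0.1452  0.1189] [-0.123  0.992  0.002]
cam [ 0.399 -0.153  0.267]
disc_a_center [215.9 295.2] 0.59 [ 0.5555 -0.1938]
[216.5 300.2] 0.77 1537 [ 57.  59. 231.]
[281.5 206.5  32.5] [ 0.4624 -0.1447  0.018 ]
[415.5 267.5  44.4] [ 0.5037 -0.0185  0.018 ]
[142.5 266.5  39.7] [ 0.533  -0.2617  0.018 ]
t 11.9 pos [ 0.4671 -0.1434  0.1199] total in tool axes mm [  0.7  -1.1 102.9] rotvec [ 0.0004 -0.0005 -0.0009] j6 -127.5
0 [0.7, -1.1, 102.9, 0.0004, -0.0005, -0.0009]
```

Call:
{"fn": "play_rows", "kwargs": {
  "moves": [
    [[0.6,-0.4,35,0,0,0],[0.7,-0.4,35,0,0,0],[0.7,-0.3,20,0,0,0],[0,0,13,0,0,0],[0,0,0,0,0,0]]
  ]
}}

```text
time_s: 12.4
position: [0.4651, -0.1453, 0.0159]
tcp_rot: [[-0.992, -0.127, -0.002], [-0.127, 0.992, 0.001], [0.002, 0.001, -1.0]]
force: [-0.1, 1.1, 0.5]
opening: 1.002
grasp_force: 0.0
```

Call:
{"fn": "play_rows", "kwargs": {
  "moves": [
    [[0,0,0,0,0,0],[0,0,0,0,0,0],[0,0,0,0,0,0],[0,0,0,0,0,0],[0,0,0,0,0,0]]
  ],
  "fingers": -1
}}

```text
time_s: 12.9
position: [0.4655, -0.1461, 0.0175]
tcp_rot: [[-0.992, -0.126, 0.001], [-0.126, 0.992, -0.0], [-0.001, -0.0, -1.0]]
force: [-1.1, 2.0, 0.9]
opening: 0.631
grasp_force: 0.6
```

Call:
{"fn": "play_rows", "kwargs": {
  "moves": [
    [[0,0,0,0,0,0],[0,0,0,0,0,0],[0,0,0,0,0,0]]
  ]
}}

```text
time_s: 13.2
position: [0.4655, -0.146, 0.0175]
tcp_rot: [[-0.992, -0.126, 0.0], [-0.126, 0.992, -0.0], [-0.0, -0.0, -1.0]]
force: [-0.9, 1.1, 4.9]
opening: 0.613
grasp_force: 30.0
```

```bash
python3 -c "
from f import *
Y=np.array([-.1288,.9917]);g=np.array([.505,.0425])-.1*Y
plan((g[0],g[1],bot.read_state()['position'][2]),97.4)
p=cap('wrist')
for d in bot.pinpoint(p,'disc_a_center')[:3]: print(np.round(d['centre'],1),d['confidence'],onz(p,d['centre'],.009))"
```

```text
t 13.2 pos [ 0.4655 -0.146   0.0175] total in tool axes mm [-63.2  82.    0. ] rotvec [-0.0003  0.0004 -0.0031] j6 -127.8
0 [-21.1, 27.3, 0.0, -0.0001, 0.0001, -0.001]
1 [-21.1, 27.3, 0.0, -0.0001, 0.0001, -0.001]
2 [-21.1, 27.3, 0.0, -0.0001, 0.0001, -0.001]
```

Opening 0.613, about 53 mm, so this is the wide disc. I'll carry it to the mouth and try it there.

Call:
{"fn": "play_rows", "kwargs": {
  "moves": [
    [[0,0,-8,0,0,0],[-21,27,0,0,0,0],[-21,27,0,0,0,0],[-21,28,0,0,0,0],[0,0,0,0,0,0]]
  ]
}}

```text
time_s: 13.8
position: [0.5193, -0.0538, 0.0252]
tcp_rot: [[-0.991, -0.13, 0.002], [-0.13, 0.991, -0.0], [-0.002, -0.0, -1.0]]
force: [-0.0, -0.7, -2.5]
opening: 0.608
grasp_force: 30.0
```

Call:
{"fn": "play_rows", "kwargs": {
  "moves": [
    [[0,0,4,0,0,0],[0,0,3.5,0,0,0],[0,12,0,0,0,0],[0,12,0,0,0,0],[0,0,0,0,0,0]]
  ]
}}

```text
time_s: 14.3
position: [0.5131, -0.0317, 0.0174]
tcp_rot: [[-0.992, -0.126, -0.002], [-0.126, 0.992, 0.001], [0.002, 0.001, -1.0]]
force: [0.4, -0.2, -2.1]
opening: 0.614
grasp_force: 30.0
```

Call:
{"fn": "play_rows", "kwargs": {
  "moves": [
    [[0,12,0,0,0,0],[0,12,0,0,0,0],[0,6,0,0,0,0],[0,0,0,0,0,0]]
  ]
}}

```text
time_s: 14.7
position: [0.51, -0.0018, 0.0174]
tcp_rot: [[-0.992, -0.128, -0.001], [-0.128, 0.992, 0.0], [0.001, 0.0, -1.0]]
force: [-0.5, -0.6, -3.0]
opening: 0.612
grasp_force: 30.0
```

Call:
{"fn": "play_rows", "kwargs": {
  "moves": [
    [[0,0,0,0,0,0],[0,0,0,0,0,0],[0,3,0,0,0,0],[0,3,0,0,0,0],[0,0,0,0,0,0]]
  ],
  "fingers": 0.29
}}

```text
time_s: 15.2
position: [0.5103, 0.0029, 0.0177]
tcp_rot: [[-0.992, -0.126, 0.001], [-0.126, 0.992, -0.0], [-0.001, -0.0, -1.0]]
force: [0.7, -0.5, 0.2]
opening: 0.645
grasp_force: 0.0
```

Call:
{"fn": "play_rows", "kwargs": {
  "moves": [
    [[0,3,0,0,0,0],[0,2,0,0,0,0],[0,2,0,0,0,0],[0,0,0,0,0,0]]
  ]
}}

```text
time_s: 15.6
position: [0.5092, 0.0101, 0.0176]
tcp_rot: [[-0.992, -0.126, 0.0], [-0.126, 0.992, 0.0], [-0.0, -0.0, -1.0]]
force: [-0.0, -0.8, 0.3]
opening: 0.649
grasp_force: 0.3
```

Call:
{"fn": "play_rows", "kwargs": {
  "moves": [
    [[0,2,0,0,0,0],[0,0,0,0,0,0]]
  ]
}}

```text
time_s: 15.8
position: [0.5089, 0.0119, 0.0176]
tcp_rot: [[-0.992, -0.126, 0.0], [-0.126, 0.992, 0.0], [-0.0, -0.0, -1.0]]
force: [0.4, -1.4, 0.4]
opening: 0.646
grasp_force: 0.4
```

Call:
{"fn": "play_rows", "kwargs": {
  "moves": [
    [[0,1.5,0,0,0,0],[0,0,0,0,0,0]]
  ]
}}

```text
time_s: 16.0
position: [0.509, 0.0126, 0.0175]
tcp_rot: [[-0.992, -0.127, 0.001], [-0.127, 0.992, -0.001], [-0.001, -0.001, -1.0]]
force: [1.2, -4.8, 0.8]
opening: 0.645
grasp_force: 2.4
```

Call:
{"fn": "play_rows", "kwargs": {
  "moves": [
    [[0,1.5,0,0,0,0],[0,0,0,0,0,0]]
  ]
}}

```text
time_s: 16.2
position: [0.5091, 0.013, 0.0175]
tcp_rot: [[-0.992, -0.127, 0.001], [-0.127, 0.992, -0.002], [-0.001, -0.003, -1.0]]
force: [-0.6, -9.8, -0.9]
opening: 0.653
grasp_force: 4.9
```

```bash
python3 c.py w7
```

```text
16.2 [0.5091 0.013  0.0175] [-0.127  0.992 -0.003]
cam [0.442 0.006 0.166]
gap [338.7 252.5] 0.67 [0.5063 0.0454]
[460.4 221. ] 0.69 1106 [114. 110. 107.]
```

View pics/w7.png

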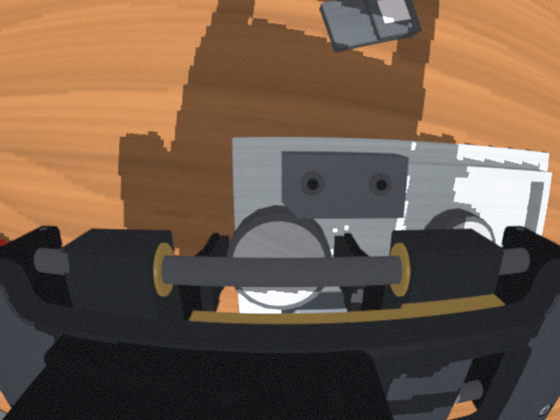

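The wide disc, centred at about (280,255), is stopped at the chamfers with 10 N. The narrow one is still in the bay at (460,230). I'll back off, grip, lift and carry it to the tray.

Call:
{"fn": "play_rows", "kwargs": {
  "moves": [
    [[0,-3,0,0,0,0],[0,0,0,0,0,0],[0,0,0,0,0,0],[0,0,0,0,0,0],[0,0,0,0,0,0]]
  ],
  "fingers": -1
}}

```text
time_s: 17.05
position: [0.5093, 0.0113, 0.0176]
tcp_rot: [[-0.992, -0.126, 0.001], [-0.126, 0.992, -0.001], [-0.001, -0.001, -1.0]]
force: [1.1, -5.1, -1.0]
opening: 0.612
grasp_force: 30.0
```

Call:
{"fn": "play_rows", "kwargs": {
  "moves": [
    [[0,0,-15,0,0,0],[0,0,-25,0,0,0],[0,0,-30,0,0,0],[0,0,-20,0,0,0],[0,0,0,0,0,0]]
  ]
}}

```text
time_s: 17.55
position: [0.5094, 0.0125, 0.1093]
tcp_rot: [[-0.992, -0.126, 0.003], [-0.126, 0.992, 0.0], [-0.003, -0.0, -1.0]]
force: [-0.5, -0.5, -3.2]
opening: 0.604
grasp_force: 30.0
```

```bash
python3 -c "
from h import *
s=bot.read_state();print(s['opening'],s['grasp_force'])
plan((.4265,.3565,.10),97.4)"
```

```text
0.6039555418874107 29.999054968357086
t 17.55 pos [0.5094 0.0125 0.1093] total in tool axes mm [ 38.9 351.7   9.1] rotvec [-0.0003  0.0032 -0.0027] j6 -108.5
0 [4.9, 44.0, 1.1, -0.0, 0.0004, -0.0003]
1 [4.8, 44.0, 1.1, -0.0, 0.0004, -0.0003]
2 [4.8, 44.0, 1.1, -0.0, 0.0004, -0.0003]
3 [4.8, 44.0, 1.2, -0.0, 0.0004, -0.0003]
4 [4.8, 44.0, 1.2, -0.0, 0.0004, -0.0003]
5 [4.8, 44.0, 1.2, -0.0, 0.0004, -0.0003]
6 [4.8, 44.0, 1.2, -0.0, 0.0004, -0.0003]
7 [4.8, 44.0, 1.2, -0.0, 0.0004, -0.0003]
```

Call:
{"fn": "play_rows", "kwargs": {
  "moves": [
    [[4.8,44,0,0,0,0],[4.8,44,0,0,0,0],[4.8,44,0,0,0,0],[4.8,44,0,0,0,0],[4.8,44,0,0,0,0]]
  ]
}}

```text
time_s: 18.05
position: [0.4549, 0.2286, 0.1058]
tcp_rot: [[-0.992, -0.125, -0.004], [-0.125, 0.992, -0.0], [0.004, 0.0, -1.0]]
force: [1.3, -0.4, -2.8]
opening: 0.609
grasp_force: 30.0
```

Call:
{"fn": "play_rows", "kwargs": {
  "moves": [
    [[4.8,44,0,0,0,0],[4.8,44,0,0,0,0],[4.8,44,0,0,0,0],[0,0,0,0,0,0],[0,0,0,0,0,0]]
  ]
}}

```text
time_s: 18.55
position: [0.4242, 0.3566, 0.1058]
tcp_rot: [[-0.992, -0.129, -0.004], [-0.129, 0.992, -0.002], [0.004, -0.001, -1.0]]
force: [-0.2, -0.6, -2.8]
opening: 0.614
grasp_force: 30.0
```

```bash
python3 c.py w8; python3 -c "
from h import *
s=bot.read_state();print(s['opening'],s['grasp_force'])
plan((.4265,.3565,.025),97.4)"
```

```text
18.55 [0.4242 0.3566 0.1058] [-0.129  0.992 -0.001]
cam [0.357 0.349 0.254]
gap [  2.4 242.8] 0.69 [0.5053 0.0469]
mouth [  1.5 245.3] 0.73 [0.5089 0.0443]
tray_floor [280.4 215.2] 0.69 [0.4276 0.3568]
0.6083170288266454 29.99906212091446
t 18.9 pos [0.4269 0.355  0.1074] total in tool axes mm [ 0.1  1.6 82.4] rotvec [-0.0002 -0.0005 -0.0051] j6 -68.9
0 [0.1, 0.8, 41.2, -0.0001, -0.0003, -0.0025]
1 [0.1, 0.8, 41.2, -0.0001, -0.0003, -0.0025]
```

View pics/w8.png

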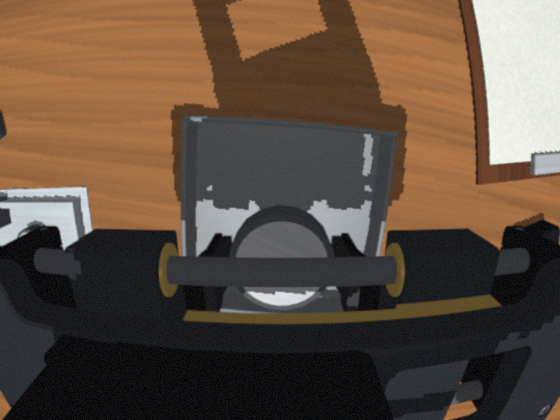

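The disc hangs at (282,265) over the middle of the tray, whose corners are at about (185,118) and (393,133). I'll lower it, open a little and rise.

Call:
{"fn": "play_rows", "kwargs": {
  "moves": [
    [[0,1,30,0,0,0],[0,0.5,25,0,0,0],[0,0,18,0,0,0],[0,0,9,0,0,0],[0,0,0,0,0,0]]
  ]
}}

```text
time_s: 19.4
position: [0.4259, 0.3568, 0.0246]
tcp_rot: [[-0.992, -0.125, -0.002], [-0.125, 0.992, -0.001], [0.002, -0.001, -1.0]]
force: [-0.0, 0.2, -1.6]
opening: 0.611
grasp_force: 30.0
```

Call:
{"fn": "play_rows", "kwargs": {
  "moves": [
    [[0,0,0,0,0,0],[0,0,0,0,0,0],[0,0,0,0,0,0],[0,0,0,0,0,0],[0,0,0,0,0,0]]
  ],
  "fingers": 0.5
}}

```text
time_s: 19.9
position: [0.4265, 0.3579, 0.0262]
tcp_rot: [[-0.992, -0.126, 0.001], [-0.126, 0.992, 0.001], [-0.001, 0.0, -1.0]]
force: [0.6, -0.2, -0.2]
opening: 0.743
grasp_force: 0.0
```

Call:
{"fn": "play_rows", "kwargs": {
  "moves": [
    [[0,0,-20,0,0,0],[0,0,-40,0,0,0],[0,0,-45,0,0,0],[0,0,-45,0,0,0],[0,0,0,0,0,0]]
  ]
}}

```text
time_s: 20.4
position: [0.4299, 0.3598, 0.1819]
tcp_rot: [[-0.992, -0.126, 0.012], [-0.126, 0.992, 0.007], [-0.013, 0.005, -1.0]]
force: [0.2, 0.3, 0.1]
opening: 0.745
grasp_force: 0.0
```

Call:
{"fn": "play_rows", "kwargs": {
  "moves": [
    [[0,0,0,0,0,0],[0,0,0,0,0,0]]
  ]
}}

```text
time_s: 20.6
position: [0.4252, 0.3571, 0.1745]
tcp_rot: [[-0.992, -0.126, -0.002], [-0.126, 0.992, -0.001], [0.002, -0.001, -1.0]]
force: [-0.0, 0.2, -1.0]
opening: 0.749
grasp_force: 0.0
```

```bash
python3 c.py w9; python3 -c "
from h import *
p=cap('scene')
cv2.imwrite('pics/s9.png',cv2.resize(p['image'][120:300,120:500],None,fx=2.1,fy=2.1))"
```

```text
20.6 [0.4252 0.3571 0.1745] [-0.126  0.992 -0.001]
cam [0.358 0.35  0.323]
gap [ 68.3 230.3] 0.34 [0.5034 0.1028]
mouth [ 20.4 222.9] 0.88 [0.5073 0.0137]
mouth [ 81.6 224.4] 0.37 [0.4923 0.1248]
bay [ 82.5 222.7] 0.79 [0.49   0.1264]
disc_a_center [ 69.3 228. ] 0.66 [0.4961 0.1116]
[ 68.  221.1] 0.89 702 [134. 129. 127.]
```

View pics/s9.png

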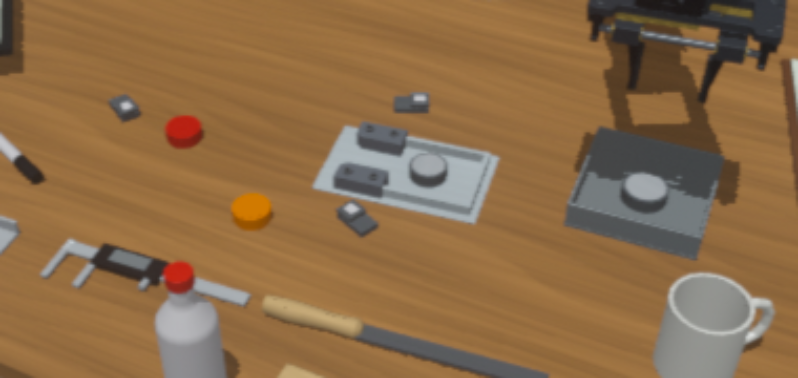

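The narrow disc lies in the bay at (428,168) and the wide one in the tray at (645,190). The bystanders look unmoved and the gripper is clear.

```bash
python3 -c "
from rig import bot
print(bot.hand_in())"
```

```text
the job is handed in; nothing more can be done
None
```

I handed in the job at about 21 s: the narrow disc slid through the gauge and lies in the bay, and the wide disc stopped at the jaws and is in the scrap tray; the hand-in returned no verdict.

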